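# Seat the inker's hand-rest bridge in its far notches

### The arm

A 6-joint arm with a two-finger parallel gripper is mounted at the origin on the work surface. World frame = base frame: x ahead of the robot, y to its left, z up, the work surface at z = 0. Lengths are in mm, angles in rad, forces in N, time in s.
With the tool pointing down it reaches from about 350 to 875 mm from the base axis. Payload 4.2 kg.
Tool frame: the origin (TCP) lies midway between the tips of the shut fingers; the grasp point (between the pads) lies 19 mm behind it (arm.grasp_offset is the distance from the TCP to the grasp point, in mm); z points along the fingers, y is the direction in which the jaws open and shut (so a half turn about z gives the same grasp; the last joint's range is limited). The gripper opens to 85 mm and grips with 20 to 120 N. Pads are 22 mm wide; open, the fingers measure 114 mm over their backs; the gripper's body (76 mm by 85 mm) begins 54 mm behind the grasp point. The pads swing forward as they close: fully open they stand 13 mm farther back than shut.
Start: joints at [1.368, 0.385, 0.008, 0, -1.194, -0.259], TCP at [278.441, 559.526, 200.612] pointing down, gripper open.
Joint ranges: [-3.14, 3.14], [-1.21, 2.06], [-1.07, 1.41], [-3.16, 2.05], [-2.99, -0.16], [-3.1, 3.1]. Speed limits (rad/s): [2.79, 2.79, 3.14, 3.14, 3.14, 3.14].

### API

Orientations are given as a unit quaternion [x, y, z, w].
In Python, from bench import arm gives the robot as it stands.
- The arm moves only by the tool move_arm, never from a script. Its argument "moves" is a list of rows, each an object with "gripper": the gripper's target within -1 to 1 (fully open at 1, half-way at 0, shut at -1); "xyz": the shift along the tool's x, y, z in cm, a list of three; "angular": the turn, a rotation vector about the tool's x, y, z in rad, a list of three. In form: [{"gripper": gripper, "xyz": [dx, dy, dz], "angular": [wx, wy, wz]}, ...]. A call has 1 to 10 rows; each row is the pose to reach, as a shift and turn from the pose commanded when the call began, along the tool's axes at that moment; what a row does not reach only later rows make up. A row lasts 1/8 s, in which the tool goes at most 62.5 mm and 10.7 degrees, less where a joint would pass 70% of its speed; a pose out of reach is approached as far as the arm can. A call with a gripper value outside its range is refused whole. The fingers move at their own pace and stop on an object; the grip force is fixed at half the most. Time passes only in rows, so rows that repeat a pose let the fingers close. It gives the time, the measured TCP pose, the force and the opening at its end, in the units of the state.
- arm.read_state(): the state, without advancing time (a new reading comes with each control period).
- arm.get_image(name): name is "scene" or "top" or "wrist"; returns (picture, depth): 384x512x3 uint8, blue, green, red; 384x512 float32, mm along the optical axis (not along the pixel's ray), 0 where there is no reading.
- arm.get_calibration(name): a dict with "camera_matrix" (3x3 intrinsics, pixels), "R" (3x3) and "t" (3): a world point X has camera coordinates R X + t. Camera axes: x right, y down, z forward; pixel columns grow to the right and rows downward; lengths in mm; the calibration is good to about 2 mm. A picture is of the moment at which its call begins: read the wrist's pose just before it. get_calibration takes no time and is no camera call; for the wrist camera it gives the pose at the moment of the call.
- arm.job_done(): hands the job in, once; it reports no verdict.
The state is a dict: "clock": time; "joints": joint angles; "joint_vel": joint speeds; "joint_efforts": joint torques, N m; "position": TCP position; "ee_rot": TCP orientation; "contact_force": force on the tool from outside, world axes, zero at the start; "wrist_torque": the same for the moment, N m; "gripper_width": finger opening in mm.
Only numpy, scipy, OpenCV 4.12 (cv2) and the standard library are available. Lean on these libraries where they do the work, as an engineer would, in place of code of your own. Each camera call takes 0.05 s, during which the arm holds its last target. There are 200 camera calls.

### The job

The wooden hand-rest bridge has been left part-way along the two rails of the drawing board. With the fingertips, push it along its rails, away from the robot, until you feel both of its ends drop fully into the far pair of notches, then take the hand away and leave it seated there. Slide the bridge without lifting it; the ink is still wet, so do not touch the page, and leave the jar, bottle, pencil pot and correction pen where they are.

Things in the scene. Friction and masses are not known exactly. Their poses are not given: they have to be found in the camera images.
- board: Drawing board of light wood, fixed, 420 mm along x, 410 along y, 18 thick. Origin: centre of its underside, on the desk; x runs along the rails, away from the robot, z up. Two brown wooden rails along x, at y = +165 and -165 mm, 28 mm wide, tops 40 mm above the desk, x from -200 to +200 mm. Brass-floored notches in the rail tops make two places for the bridge: near, x = -130 mm; far, x = +90 mm.
- notch_left (a point): Far place on the left (+y) rail: middle between its two brass-floored notches, at the height of their floors, 32 mm above the desk. Each notch is 36 mm long, 14 mm wide, 8 mm deep; they are staggered: one 26 mm farther in x on the rail's inner half, one 26 mm nearer on the outer half. The bridge's pads drop in together, with 3 mm of play each way; the far walls stop them. Axes as the board's.
- notch_right (a point): The same on the right (-y) rail, mirrored.
- bridge: Hand-rest bridge, loose, about 0.45 kg: a dark wooden plank, 90 mm along x, 373 mm along y, 12 mm thick, brass strip near its far edge, lying across the rails on two pads at each end. Origin at its middle, at the height of the pads' undersides; plank 14 to 26 mm above it. It starts on the rail tops (origin 40 mm above the desk), 75 to 150 mm short of the far notches; seated, 32 mm above the desk.
- push_edge (a point): Middle of the long upright face of the bridge's plank that looks to the robot (face 12 mm high, 373 mm long), half-way up it; axes as the bridge's, x into the face, along the way to push. 60 mm above the desk while riding on the rails, 52 mm when seated.
- foot_left (a point): Middle between the undersides of the two pads (each 30 mm long, 9 mm wide, 14 mm high, staggered like the notches) under the bridge's left (+y) end. They slide on the rail top: friction about 0.6, some 2 to 4 N push the bridge. A cheek outside the rail with 1.5 mm of play keeps the bridge roughly square if it is pushed near its middle.
- foot_right (a point): The same under the right (-y) end.
- page: White inked page, wet, 297 mm along x, 210 mm wide, taped flat on the board between the rails and under the bridge, its centre 45 mm towards the robot from the board's centre. Origin at the centre of its underside; its top is 19 mm above the desk.
- ink_jar: Dark ink jar with black lid, 42 mm across, 52 mm high, standing loose on the far margin of the board, beyond the bridge's place. Origin at the centre of its underside.
- white_bottle: Blue bottle with a white cap, 44 mm across, 75 mm high, standing on the desk to the right of the board. Origin at the centre of its underside.
- correction_pen: White correction pen with a red grip, 147 mm long, 16 mm thick, lying on the desk to the right of the board. Origin at the middle of its underside, x along it.
- pencil_pot: Green pot full of pencils, 82 mm across, 100 mm high, 190 mm with the pencils, standing on the desk to the left of the board. Origin at the centre of its underside.

How it is judged:
By the outcome, as a careful person would: the job done as asked, in the order asked, and still so for the second after the job is handed in, with the robot touching nothing.
It also fails if it takes over 32 s, if anything falls off the work surface, if the arm or the gripper's body presses on something with over 40 N, if the wrist force passes 120 N, or if a joint passes its speed limit or range.

## Working session

There is one attempt and no reset: what is moved stays moved. The work goes in short steps, Python scripts to look and compute and a tool call to move; the robot and the scene stay as the last step left them, time stands still between calls to the robot, and variables do not carry over. Pictures are saved under pics/ and viewed, about 8 in all and at most 12, crops included, and the job is handed in when it is done.

Besides the shell and the picture viewer there is one more tool, called after ">>>" as a command line: name --argument value ..., lists and objects as JSON in quotes. move_arm: Moves the arm, as the interface text tells. Its arguments: {"type":"object","properties":{"moves":{"type":"array","items":{"type":"object","properties":{"gripper":{"type":"number"},"xyz":{"type":"array","items":{"type":"number"}},"angular":{"type":"array","items":{"type":"number"}}}}}},"required":["moves"]}

```bash
ls; mkdir -p pics
python3 - <<'E'
from bench import arm
import cv2,numpy as np
s=arm.read_state();print(s)
for n in("scene","top"):
    p,d=arm.get_image(n);cv2.imwrite(f"pics/{n}0.png",p);np.save(f"{n}0.npy",d)
    print(n,arm.get_calibration(n))
E
```

```text
pics
{'clock': 0.0, 'joints': array([ 1.36757466e+00,  3.85540144e-01,  6.60030533e-03, -4.92583442e-04,
       -1.19399819e+00, -2.58630604e-01]), 'joint_vel': array([ 1.91755033e-03, -9.62684773e-06, -5.40417198e-04, -1.89043639e-03,
        3.19445782e-04, -1.48301810e-03]), 'joint_efforts': array([-1.12537145e-04, -3.92281222e+01,  1.88393158e+01,  4.18596447e+00,
       -4.76145142e-03,  1.01477930e-06]), 'position': array([278.18220243, 558.93786858, 199.52253217]), 'ee_rot': array([ 9.73433454e-01, -2.28967490e-01, -1.99165106e-04,  1.07678321e-03]), 'contact_force': array([ 0.19060268, -0.70588798, -0.69335469]), 'wrist_torque': array([ 0.07791636, -0.00594282,  0.01653872]), 'gripper_width': 85.37833103013261}
scene {'camera_matrix': array([[423.19570117,   0.        , 255.21896706],
       [  0.        , 423.19570117, 194.73655957],
       [  0.        ,   0.        ,   1.        ]]), 'R': array([[ 0.8703486 ,  0.49199138, -0.02092364],
       [ 0.33421035, -0.62136732, -0.70866501],
       [-0.36165834,  0.6097927 , -0.70523479]]), 't': array([-508.92517525, -111.15101928, 1507.61817097])}
top {'camera_matrix': array([[417.82143653,   0.        , 255.33293373],
       [  0.        , 417.82143653, 195.87077989],
       [  0.        ,   0.        ,   1.        ]]), 'R': array([[ 0.00948827, -0.99994927, -0.00338036],
       [-0.9967085 , -0.00918523, -0.08054691],
       [ 0.08051177,  0.00413348, -0.99674509]]), 't': array([  36.78913977,  570.62887424, 1267.56009241])}
```

View pics/top0.png

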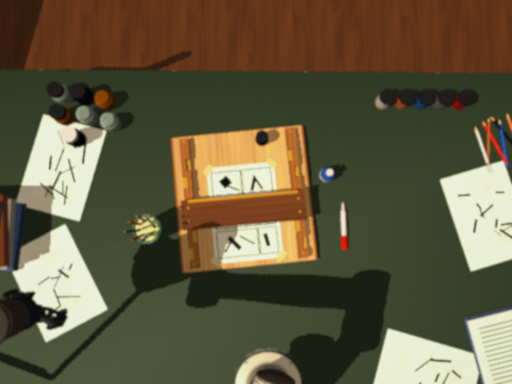

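View pics/scene0.png

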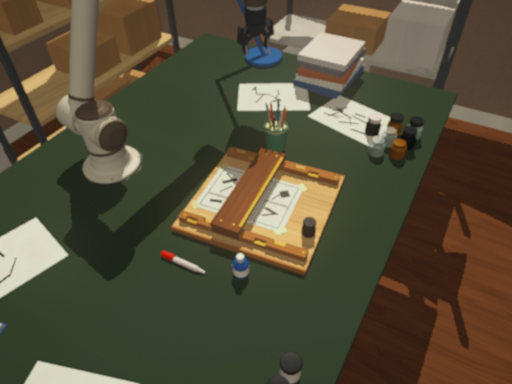

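The top view shows the board at about (172–317, 125–272), with the bridge across it near row 210. The jar is at (262,138), the blue bottle at (328,174), the pen at (344,225) and the pot at (145,230). I'll enlarge the board area.

Run:
```python
import cv2
p=cv2.imread("pics/top0.png")[120:280,165:325]
cv2.imwrite("pics/crop0.png",cv2.convertScaleAbs(cv2.resize(p,(592,592),None,0,0,cv2.INTER_CUBIC),alpha=1.3))
```

```text
(no output)
```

View pics/crop0.png

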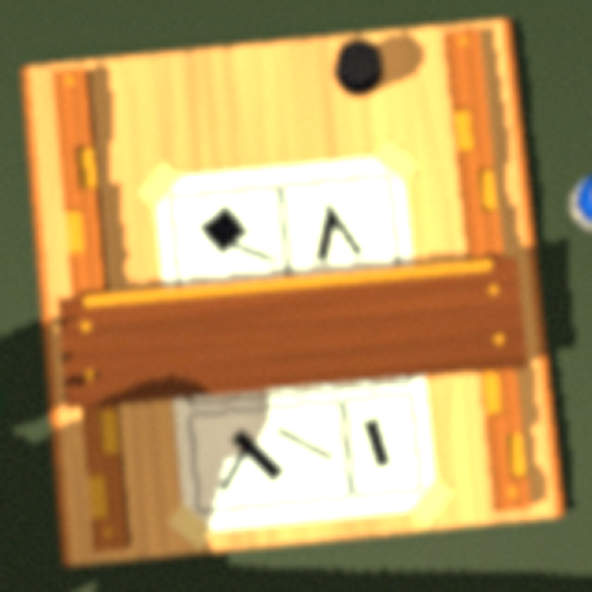

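The crop (scale 3.7, offset 165,120) shows these board corners: TL (22,66), TR (512,18), BR (565,515), BL (65,567). The plank's near edge runs from (68,403) to (527,363) and its far edge from (62,302) to (518,257). The far notches are at about (88,167) and (77,232) on the left, and (463,130) and (489,190) on the right.

```bash
cat > h.py <<'E'
import numpy as np
from bench import arm
def ray(name,uv,z):
    c=arm.get_calibration(name);K,R,t=(np.array(c[k]) for k in("camera_matrix","R","t"))
    C=-R.T@t; d=R.T@np.linalg.solve(K,[*uv,1.]); return C+d*(z-C[2])/d[2]
E
python3 - <<'E'
from h import *
f=lambda u,v,z:ray("top",((u+.5)/3.7-.5+165,(v+.5)/3.7-.5+120),z)
B=np.array([f(*p,18) for p in[(22,66),(512,18),(565,515),(65,567)]]);print(B.round(0));
c=B.mean(0);print("board c",c)
x=(B[0]+B[1]-B[2]-B[3])/2;y=(B[0]+B[3]-B[1]-B[2])/2
print(np.linalg.norm(x),np.linalg.norm(y),np.arctan2(x[1],x[0]),np.arctan2(-y[0],y[1]))
P=np.array([f(*p,66) for p in[(62,302),(518,257),(527,363),(68,403)]]);print(P.round(0))
th=.5*(np.arctan2(x[1],x[0])+np.arctan2(-y[0],y[1]));e=np.array([np.cos(th),np.sin(th)]);n=np.array([-e[1],e[0]])
print("plank in board",[( (q[:2]-c[:2])@e,(q[:2]-c[:2])@n) for q in P])
print("notches",[((q[:2]-c[:2])@e,(q[:2]-c[:2])@n) for q in[f(88,167,32),f(77,232,32),f(463,130,32),f(489,190,32)]])
j=f(358,66,70);print("jar",(j[:2]-c[:2])@e,(j[:2]-c[:2])@n)
print(th,"push mid",(P[2]+P[3])/2, "seated push edge", c[:2]+45*e)
E
```

```text
[[ 752.  310.   18.]
 [ 797. -106.   18.]
 [ 379. -150.   18.]
 [ 332.  263.   18.]]
board c [565.16066921  79.55797695  18.        ]
421.3317820206597 416.7954563511871 0.10746606319642757 0.11013064826618069
[[ 549.  262.   66.]
 [ 588. -105.   66.]
 [ 503. -112.   66.]
 [ 467.  256.   66.]]
plank in board [(np.float64(3.431060180161269), np.float64(183.62478515198328)), (np.float64(3.107154223696736), np.float64(-186.19868664041715)), (np.float64(-82.6457231575975), np.float64(-184.1001529764784)), (np.float64(-77.98502321943127), np.float64(185.7314899477691))]
notches [(np.float64(116.69676199720382), np.float64(158.3182310315124)), (np.float64(63.24161004043215), np.float64(172.13591010380424)), (np.float64(116.53935931263177), np.float64(-156.29108051482945)), (np.float64(64.12995648239927), np.float64(-172.48605558590006))]
jar 170.8937031844759 -73.18195750086008
0.10879835573130413 push mid [485.23160873  71.64787098  66.        ] seated push edge [609.89459747  84.44424976]
```

Board centre is (565,80) with yaw 0.109, and the bridge has to travel about 128 mm. I'll push with the open fingers spread along the board's y, one each side of the middle. First I go up, clear the pot, and stop behind the bridge.

>>> move_arm --moves '[{"gripper":1,"xyz":[0,0,-6],"angular":[0,0,0]},{"gripper":1,"xyz":[0,0,-12],"angular":[0,0,0]},{"gripper":1,"xyz":[37.2,36.4,-12],"angular":[0,0,-0.571]},{"gripper":1,"xyz":[37.2,36.4,-12],"angular":[0,0,-0.571]},{"gripper":1,"xyz":[37.2,36.4,-12],"angular":[0,0,-0.571]},{"gripper":1,"xyz":[37.2,36.4,-12],"angular":[0,0,-0.571]},{"gripper":1,"xyz":[37.2,36.4,-12],"angular":[0,0,-0.571]},{"gripper":1,"xyz":[37.2,36.4,-12],"angular":[0,0,-0.571]},{"gripper":1,"xyz":[37.2,36.4,-12],"angular":[0,0,-0.571]},{"gripper":1,"xyz":[37.2,36.4,-12],"angular":[0,0,-0.571]}]'

```text
clock: 1.35
position: [442.5, 85.3, 320.5]
ee_rot: [0.998, 0.055, 0.0, -0.0]
contact_force: [0.0, 0.3, -0.0]
gripper_width: 85.5
```

>>> move_arm --moves '[{"gripper":1,"xyz":[0.4,1.9,5],"angular":[0,0,0]},{"gripper":1,"xyz":[0.4,1.9,10],"angular":[0,0,0]},{"gripper":1,"xyz":[0.4,1.9,10],"angular":[0,0,0]}]'

```text
clock: 1.72
position: [445.9, 67.1, 217.2]
ee_rot: [0.999, 0.054, -0.005, 0.002]
contact_force: [-0.2, 0.9, 0.5]
gripper_width: 85.7
```

Run:
```python
from h import *
import cv2
s=arm.read_state();print(s["position"],s["ee_rot"],s["contact_force"])
c=arm.get_calibration("wrist");p,d=arm.get_image("wrist");cv2.imwrite("pics/w1.png",p);np.savez("w1.npz",d=d,**c)
```

```text
[445.85589869  67.13780376 217.22035166] [ 0.99853334  0.05392372 -0.00451752  0.00172793] [-0.19847771  0.91996212  0.45200638]
```

View pics/w1.png

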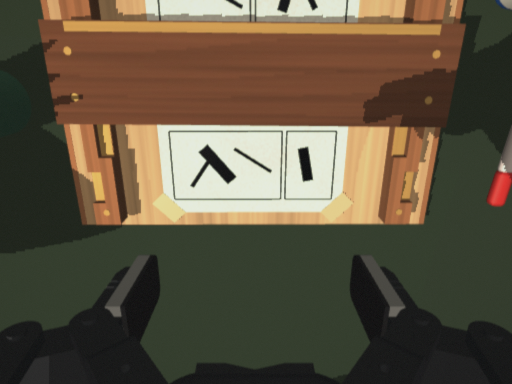

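The wrist view is aligned with the board. The plank's near edge lies along row ~124, cols 58–450, and the board's near edge along row 224, cols 82–428. The open fingertips are at about (135,270) and (375,270).

Run:
```python
from h import *
for uv,z in[((58,124),66),((450,125),66),((82,225),18),((428,225),18)]: print(ray("wrist",uv,z))
for uv in[(148,257),(361,257)]:print(np.load("w1.npz")["d"][uv[1]+8,uv[0]-8 if uv[0]<250 else uv[0]+8])
```

```text
[467.03656004 259.94508084  66.        ]
[ 507.18502106 -115.83120028   66.        ]
[337.09510174 267.18458857  18.        ]
[ 382.74625547 -153.28188281   18.        ]
133.03308
134.03703
```

>>> move_arm --moves '[{"gripper":1,"xyz":[0,0,6],"angular":[0,0,0]},{"gripper":1,"xyz":[0,0,12],"angular":[0,0,0]},{"gripper":1,"xyz":[0,0,17.5],"angular":[0,0,0]},{"gripper":1,"xyz":[0,0,18.5],"angular":[0,0,0]},{"gripper":1,"xyz":[0,0,18.5],"angular":[0,0,0]},{"gripper":1,"xyz":[0,0,18.5],"angular":[0,0,0]}]'

```text
clock: 2.52
position: [451.0, 70.1, 38.2]
ee_rot: [0.998, 0.055, 0.003, -0.001]
contact_force: [0.0, -0.1, 0.7]
gripper_width: 85.0
```

>>> move_arm --moves '[{"gripper":1,"xyz":[0,-0.2,0.6],"angular":[0,0,0]},{"gripper":1,"xyz":[1,-0.2,0.6],"angular":[0,0,0]},{"gripper":1,"xyz":[1.6,-0.2,0.6],"angular":[0,0,0]},{"gripper":1,"xyz":[2.2,-0.2,0.6],"angular":[0,0,0]},{"gripper":1,"xyz":[2.8,-0.2,0.6],"angular":[0,0,0]},{"gripper":1,"xyz":[3.4,-0.2,0.6],"angular":[0,0,0]},{"gripper":1,"xyz":[4.0,-0.2,0.6],"angular":[0,0,0]},{"gripper":1,"xyz":[4.6,-0.2,0.6],"angular":[0,0,0]},{"gripper":1,"xyz":[4.6,-0.2,0.6],"angular":[0,0,0]}]'

```text
clock: 3.65
position: [494.6, 75.9, 29.6]
ee_rot: [0.999, 0.055, 0.0, -0.0]
contact_force: [0.3, 0.2, -0.6]
gripper_width: 85.4
```

Run:
```python
from h import *
import cv2
s=arm.read_state();print(s["position"],s["ee_rot"],s["contact_force"],s["wrist_torque"])
p,d=arm.get_image("scene");cv2.imwrite("pics/s2.png",cv2.resize(p[110:290,140:380],(800,600)))
```

```text
[494.60780159  75.89923129  29.58124222] [ 9.98513701e-01  5.45011429e-02  1.18785161e-04 -3.38113597e-05] [ 0.30144945  0.17176405 -0.60594273] [ 0.03972677  0.02077489 -0.05632185]
```

View pics/s2.png

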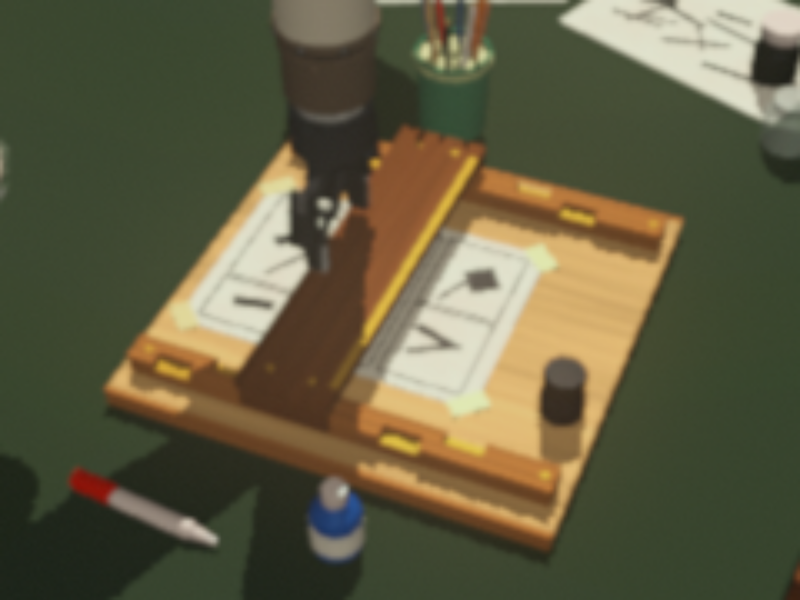

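The fingers are behind the plank near its middle, at scene crop (320,230), and the bridge is square on its rails. I'll keep pushing.

>>> move_arm --moves '[{"gripper":1,"xyz":[0.8,0,-0.2],"angular":[0,0,0]},{"gripper":1,"xyz":[1.6,0,-0.2],"angular":[0,0,0]},{"gripper":1,"xyz":[2.4,0,-0.2],"angular":[0,0,0]},{"gripper":1,"xyz":[3.2,0,-0.2],"angular":[0,0,0]},{"gripper":1,"xyz":[4.0,0,-0.2],"angular":[0,0,0]},{"gripper":1,"xyz":[4.8,0,-0.2],"angular":[0,0,0]},{"gripper":1,"xyz":[5.6,0,-0.2],"angular":[0,0,0]},{"gripper":1,"xyz":[6.4,0,-0.2],"angular":[0,0,0]},{"gripper":1,"xyz":[7.2,0,-0.2],"angular":[0,0,0]},{"gripper":1,"xyz":[8.0,0,-0.2],"angular":[0,0,0]}]'

```text
clock: 4.95
position: [574.2, 84.6, 31.6]
ee_rot: [0.999, 0.055, -0.0, -0.0]
contact_force: [-0.7, 0.2, -0.1]
gripper_width: 85.6
```

Run:
```python
from h import *
import cv2
s=arm.read_state();print(s["position"],s["ee_rot"],s["contact_force"],s["wrist_torque"])
p,d=arm.get_image("wrist");cv2.imwrite("pics/w3.png",p)
```

```text
[574.17863207  84.56861308  31.60167851] [ 9.98509524e-01  5.45777429e-02 -7.92575518e-06 -6.69884544e-07] [-0.65126003  0.24541978 -0.09911905] [-0.01656228  0.00859438 -0.01172174]
```

View pics/w3.png

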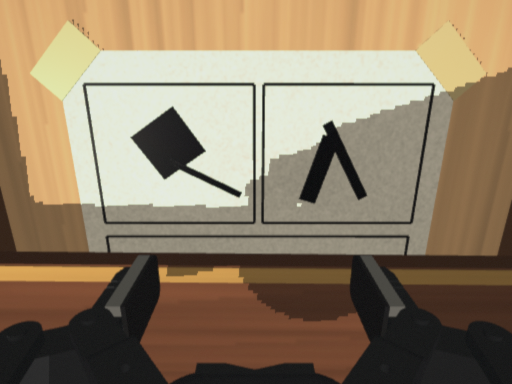

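The wrist view shows the plank's far edge at row ~255 and the brass strip at ~275, with the fingertips at (150,260) and (360,260). I'll check the geometry to confirm the bridge moved with the fingers.

Run:
```python
from h import *
import cv2
c=arm.get_calibration("wrist");print(-np.array(c["R"]).T@c["t"])
p,d=arm.get_image("wrist");print("depth plank",d[[265,275,300,330,360],256],"page",d[200,256], "tip",d[265,140])
for z in(66,58):print(z,ray("wrist",(256,256),z))
p,d=arm.get_image("top");cv2.imwrite("pics/t4.png",cv2.resize(p[120:280,165:325],(592,592),None,0,0,cv2.INTER_CUBIC))
```

```text
[656.95242706  93.67374371 203.76550509]
depth plank [161.11662 160.05917 164.8139  170.74333 176.19206] page 198.35394 tip 132.55621
66 [578.48429551  84.24352332  66.        ]
58 [573.9586161   83.70341195  58.        ]
```

View pics/t4.png

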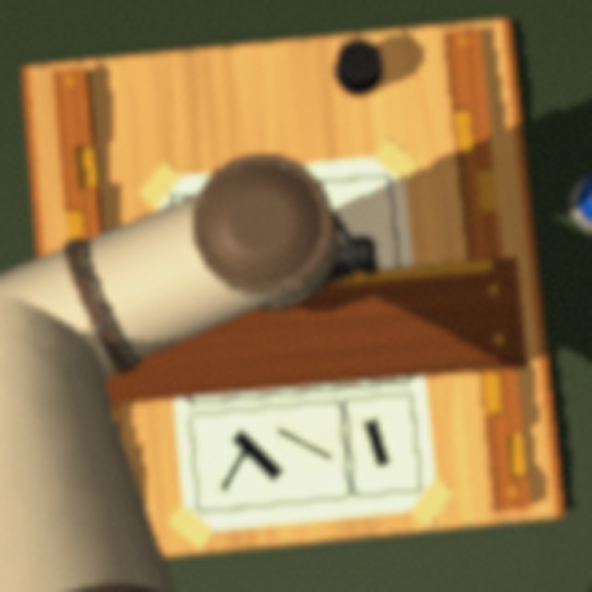

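The bridge hasn't moved; its near edge is still at (525,365). The open tips are higher than I assumed and passed over the plank without touching. I'll measure the real tip height.

Run:
```python
from h import *
c=arm.get_calibration("wrist");K,R,t=(np.array(c[k]) for k in("camera_matrix","R","t"))
p,d=arm.get_image("wrist")
def X(u,v,z):return R.T@(np.linalg.solve(K,[u,v,1.])*z-t)
T=arm.read_state()["position"];print(T)
for u,v in[(150,260),(140,265),(125,295),(362,260),(385,290),(146,262),(256,275),(256,360),(256,200)]:print(u,v,d[v,u],(X(u,v,d[v,u])-[T[0],T[1],0]).round(1))
g=np.zeros((384,512,3))
m=np.argwhere(d[:,:256]>0);P=[(X(u,v,d[v,u])) for v,u in m if d[v,u]<140 and v>250 and u>60]
P=np.array(P)-[T[0],T[1],0];print(len(P),np.percentile(P,[0,1,5,50],axis=0).round(1))
```

```text
[573.54189686  84.44802378  31.45246202]
150 260 136.18498 [ 7.7 43.5 83.4]
140 265 133.63405 [ 6.8 46.6 86.3]
125 295 116.06823 [  6.3  45.7 105. ]
362 260 137.33934 [ 16.5 -42.6  82.4]
385 290 117.48918 [ 17.  -44.3 103.3]
146 262 134.97964 [ 7.4 44.7 84.7]
256 275 159.4958 [-6.3 -1.5 65.1]
256 360 176.49666 [-58.   -7.2  64.6]
256 200 197.37299 [14.3  0.5 18.2]
10091 [[-15.4   0.9  79.5]
 [-12.1   2.5  82.5]
 [ -7.7   8.1  88.5]
 [  7.8  42.7 126.4]]
```

By depth, the open tips sit at z≈80 mm when the reported TCP z is 31, which is about 49 mm above the TCP. Plank (65) and page (18) both read correctly in the same image, so I trust it. Nothing was touched. I'll go up, back, then measure again.

>>> move_arm --moves '[{"gripper":1,"xyz":[0,0,-3],"angular":[0,0,0]},{"gripper":1,"xyz":[-6,0,-3],"angular":[0,0,0]},{"gripper":1,"xyz":[-12,0,-3],"angular":[0,0,0]},{"gripper":1,"xyz":[-14,0.4,-3],"angular":[0,0,0]},{"gripper":1,"xyz":[-14,0.4,-1],"angular":[0,0,0]},{"gripper":1,"xyz":[-14,0.4,0],"angular":[0,0,0]},{"gripper":1,"xyz":[-14,0.4,0],"angular":[0,0,0]}]'

```text
clock: 6.02
position: [434.6, 65.0, 31.1]
ee_rot: [0.999, 0.055, -0.001, 0.0]
contact_force: [-0.1, -0.4, -0.1]
gripper_width: 85.4
```

```bash
cat > m.py <<'E'
from h import *
import cv2,sys
c=arm.get_calibration("wrist");K,R,t=(np.array(c[k]) for k in("camera_matrix","R","t"))
s=arm.read_state();T=s["position"];print(T,s["contact_force"],s["joints"].round(3))
p,d=arm.get_image("wrist");cv2.imwrite("pics/w_last.png",p)
v,u=np.nonzero(d>0);P=(R.T@((np.linalg.inv(K)@np.stack([u,v,np.ones_like(u)]))*d[v,u]-t[:,None])).T
e=np.array([.994,.1085]);c0=np.array([565.2,79.6]);b=P[:,:2]-c0
Q=np.stack([b@e,b@[-e[1],e[0]],P[:,2]],1)
Tb=(T[:2]-c0);print("TCP board",Tb@e,Tb@[-e[1],e[0]])
for n,k in(("L",(u<256)),("R",u>256)):
    k=k&(d[v,u]<142)&(v>245);k&=(u>60)&(u<450); q=Q[k];q=q[q[:,2]<np.percentile(q[:,2],.5)+12]
    print("tip",n,"min z",np.percentile(q[:,2],2).round(1),"x range",np.percentile(q[:,0],[1,99]).round(1),"y",np.percentile(q[:,1],[1,99]).round(1))
for lo,hi in((15,22),(48,70)):
    k=(Q[:,2]>lo)&(Q[:,2]<hi)&(abs(Q[:,1])<60)&(v<250)
    if k.any():print(lo,hi,np.percentile(Q[k],[1,50,99],axis=0).round(1).tolist())
E
python3 m.py
```

```text
[434.58671698  65.02957364  31.05950041] [-0.10851532 -0.40821762 -0.09458638] [ 0.521  0.293 -0.653  0.    -0.627  1.159]
TCP board -131.41049457741562 -0.31146259032637436
tip L min z 78.2 x range [-141.2 -119.2] y [41.9 55.7]
tip R min z 78.4 x range [-141.1 -119.3] y [-56.3 -42.7]
15 22 [[-149.8, -58.8, 16.2], [-120.3, 0.4, 17.6], [-94.5, 58.9, 19.1]]
48 70 [[-81.8, -58.9, 63.1], [-48.9, -0.2, 64.6], [-22.5, 58.8, 66.1]]
```

View pics/w_last.png

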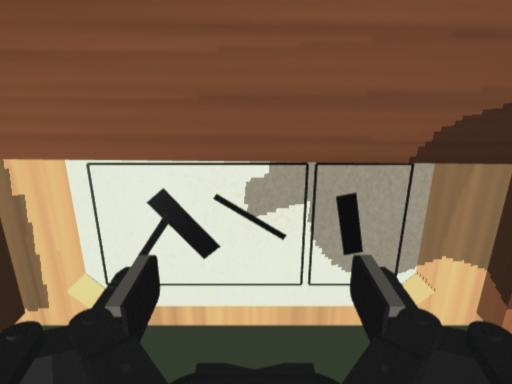

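The page, plank and tips now show clearly in one frame, with the plank's near edge at row ~160. Tips are at z=78 when TCP z=31, centred laterally on the bridge, with 37 mm of gap to the plank. I need them about 34 mm lower, so I'll do it in two stages with a check between.

>>> move_arm --moves '[{"gripper":1,"xyz":[0,0,1.3],"angular":[0,0,0]},{"gripper":1,"xyz":[0,0,2.5],"angular":[0,0,0]},{"gripper":1,"xyz":[0,0,2.5],"angular":[0,0,0]},{"gripper":1,"xyz":[0,0,2.5],"angular":[0,0,0]}]'

```text
clock: 6.58
position: [435.0, 65.3, 6.5]
ee_rot: [0.999, 0.055, -0.0, 0.0]
contact_force: [0.3, -0.2, 0.2]
gripper_width: 85.8
```

```bash
python3 m.py
```

```text
[434.9788395   65.25541694   6.4698461 ] [ 0.2889062  -0.22006843  0.15966593] [ 0.521  0.339 -0.677  0.    -0.555  1.159]
TCP board -130.99622079531807 -0.1295196520082413
tip L min z 53.9 x range [-140.9 -118.9] y [42.1 55.5]
tip R min z 53.7 x range [-141.  -118.9] y [-56.3 -42.6]
15 22 [[-136.0, -58.8, 16.2], [-115.4, 0.5, 17.6], [-96.9, 58.8, 19.0]]
48 70 [[-81.9, -58.8, 63.1], [-51.0, -0.4, 64.6], [-26.8, 58.8, 66.1]]
```

>>> move_arm --moves '[{"gripper":1,"xyz":[0,0,0.5],"angular":[0,0,0]},{"gripper":1,"xyz":[0,0,1.0],"angular":[0,0,0]},{"gripper":1,"xyz":[1.2,0,1.0],"angular":[0,0,0]},{"gripper":1,"xyz":[2.4,0,1.0],"angular":[0,0,0]},{"gripper":1,"xyz":[3.2,0,1.0],"angular":[0,0,0]},{"gripper":1,"xyz":[3.7,0,1.0],"angular":[0,0,0]},{"gripper":1,"xyz":[4.2,0,1.0],"angular":[0,0,0]},{"gripper":1,"xyz":[4.7,0,1.0],"angular":[0,0,0]},{"gripper":1,"xyz":[5.2,0,1.0],"angular":[0,0,0]}]'

```text
clock: 7.75
position: [486.9, 71.0, -3.6]
ee_rot: [0.999, 0.055, 0.0, -0.0]
contact_force: [-1.7, 0.7, -1.6]
gripper_width: 85.4
```

```bash
python3 m.py
```

```text
[486.88319355  70.98287459  -3.56043026] [-1.65677596  0.65311782 -1.64447511] [ 0.476  0.422 -0.561  0.    -0.588  1.205]
TCP board -78.78186372057056 -0.06804915581953476
tip L min z 50.5 x range [-88.5 -52.2] y [ 0.7 68.1]
tip R min z 50.6 x range [-88.3 -52.1] y [-68.5  -1.5]
15 22 [[31.2, -58.8, 15.9], [32.1, 0.0, 17.7], [33.1, 59.0, 19.4]]
48 70 [[-52.1, -58.8, 63.2], [-8.7, -0.0, 64.7], [22.1, 58.8, 66.3]]
```

The tips are pushing now: the far edge has moved from about 8 to 22 mm, at 1.7 N. About 113 mm remain.

>>> move_arm --moves '[{"gripper":1,"xyz":[0.8,0,0],"angular":[0,0,0]},{"gripper":1,"xyz":[1.7,0,0],"angular":[0,0,0]},{"gripper":1,"xyz":[2.6,0,0],"angular":[0,0,0]},{"gripper":1,"xyz":[3.5,0,0],"angular":[0,0,0]},{"gripper":1,"xyz":[4.4,0,0],"angular":[0,0,0]},{"gripper":1,"xyz":[5.3,0,0],"angular":[0,0,0]},{"gripper":1,"xyz":[6.2,0,0],"angular":[0,0,0]},{"gripper":1,"xyz":[7.1,0,0],"angular":[0,0,0]},{"gripper":1,"xyz":[8.0,0,0],"angular":[0,0,0]},{"gripper":1,"xyz":[8.8,0,0],"angular":[0,0,0]}]'

```text
clock: 9.05
position: [574.7, 80.6, -3.4]
ee_rot: [0.999, 0.055, -0.0, 0.0]
contact_force: [-3.0, 0.1, 0.7]
gripper_width: 85.3
```

```bash
python3 m.py
```

```text
[574.67104824  80.55745856  -3.41200092] [-2.9519645   0.12212953  0.69241502] [ 0.418  0.531 -0.34   0.    -0.7    1.262]
TCP board 9.518106199630434 -0.07589492766477891
tip L min z 51.1 x range [ 0.1 36.1] y [ 0.4 68. ]
tip R min z 50.8 x range [-0.2 36. ] y [-69.   -2.1]
15 22 [[119.7, -59.0, 15.2], [120.7, -0.4, 16.7], [121.6, 58.6, 18.3]]
48 70 [[36.1, -58.8, 63.2], [79.5, 0.0, 64.7], [110.4, 58.8, 66.3]]
```

View pics/w_last.png

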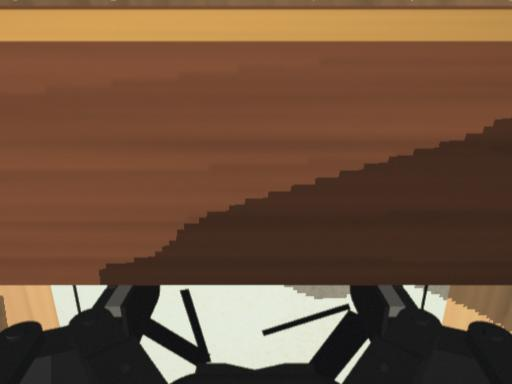

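The bridge is moving squarely with the fingers; its near edge is at row ~285 and it has about 24 mm to go. I'll slow down for the drop.

>>> move_arm --moves '[{"gripper":1,"xyz":[0.4,0,0],"angular":[0,0,0]},{"gripper":1,"xyz":[0.8,0,0],"angular":[0,0,0]},{"gripper":1,"xyz":[1.2,0,0],"angular":[0,0,0]},{"gripper":1,"xyz":[1.6,0,0],"angular":[0,0,0]},{"gripper":1,"xyz":[1.9,0,0],"angular":[0,0,0]},{"gripper":1,"xyz":[2.1,0,0],"angular":[0,0,0]},{"gripper":1,"xyz":[2.3,0,0],"angular":[0,0,0]}]'

```text
clock: 9.98
position: [597.0, 83.0, -3.4]
ee_rot: [0.999, 0.055, -0.0, 0.0]
contact_force: [-2.7, -0.9, 1.0]
gripper_width: 85.4
```

```bash
python3 m.py
```

```text
[597.02326698  83.01394853  -3.36344405] [-2.69028363 -0.90116301  1.00622406] [ 0.407  0.56  -0.281  0.    -0.73   1.274]
TCP board 32.002740796201664 -0.059359631232539345
tip L min z 52.7 x range [23.  58.6] y [ 0.4 68.2]
tip R min z 51.3 x range [22.5 58.5] y [-69.1  -1.8]
15 22 [[141.9, -58.8, 15.2], [142.9, -0.4, 16.7], [144.0, 58.8, 18.4]]
48 70 [[58.5, -58.8, 63.0], [101.8, 0.0, 64.5], [132.7, 58.8, 66.0]]
```

Still riding at plank z 64.5, with about 2 mm to the nominal seat. I'll go on in 1 mm rows.

>>> move_arm --moves '[{"gripper":1,"xyz":[0.15,0,0],"angular":[0,0,0]},{"gripper":1,"xyz":[0.3,0,0],"angular":[0,0,0]},{"gripper":1,"xyz":[0.4,0,0],"angular":[0,0,0]},{"gripper":1,"xyz":[0.4,0,0],"angular":[0,0,0]}]'

```text
clock: 10.52
position: [600.9, 83.4, -3.3]
ee_rot: [0.999, 0.055, -0.0, 0.0]
contact_force: [-3.6, -0.4, 2.2]
gripper_width: 85.4
```

```bash
python3 m.py
```

```text
[600.923938    83.41232945  -3.34348644] [-3.55441786 -0.44221663  2.2349207 ] [ 0.405  0.565 -0.271  0.    -0.736  1.275]
TCP board 35.92323211371067 -0.0865918024228115
tip L min z 51.4 x range [27.9 58.7] y [ 0.4 72.6]
tip R min z 51.3 x range [28.  58.7] y [-73.4  -1.9]
15 22 [[144.0, -58.6, 15.1], [146.0, -0.0, 16.7], [147.9, 58.8, 18.3]]
48 70 [[58.2, -58.8, 55.2], [104.0, -0.0, 56.7], [136.6, 58.9, 58.3]]
```

The plank dropped from 64.5 to 56.7, which is about the full 8 mm. I'll back off and then lift away.

>>> move_arm --moves '[{"gripper":1,"xyz":[-0.5,0,0],"angular":[0,0,0]},{"gripper":1,"xyz":[-2,0,0],"angular":[0,0,0]},{"gripper":1,"xyz":[-5,0,0],"angular":[0,0,0]},{"gripper":1,"xyz":[-8,0,-2],"angular":[0,0,0]},{"gripper":1,"xyz":[-12,0,-7],"angular":[0,0,0]},{"gripper":1,"xyz":[-15,0,-13],"angular":[0,0,0]},{"gripper":1,"xyz":[-16,0,-19],"angular":[0,0,0]},{"gripper":1,"xyz":[-16,0,-22],"angular":[0,0,0]},{"gripper":1,"xyz":[-16,0,-22],"angular":[0,0,0]}]'

```text
clock: 11.7
position: [444.2, 67.1, 220.2]
ee_rot: [0.998, 0.055, 0.005, -0.002]
contact_force: [-0.2, 0.3, -1.1]
gripper_width: 85.5
```

```bash
cat >> m.py <<'E'
k=(Q[:,2]>45)&(Q[:,2]<75)&(v<250)&(abs(Q[:,1])<180)&(Q[:,0]>48)&(Q[:,0]<132)
q=Q[k];A=np.c_[q[:,:2],np.ones(len(q))];s=np.linalg.lstsq(A,q[:,2],rcond=None)[0]
for x in(50,130):
  for y in(-180,180):print("plank",x,y,(s@[x,y,1]).round(1))
k=(Q[:,2]>36)&(Q[:,2]<44)&(abs(abs(Q[:,1])-165)<12)
for sg in(1,-1):print("rail",sg,np.median(Q[k&(np.sign(Q[:,1])==sg)][:,2]))
E
python3 m.py
python3 - <<'E'
from h import *
import cv2
p,d=arm.get_image("top");a=cv2.resize(p[120:280,165:325],(592,592),None,0,0,cv2.INTER_CUBIC);b=cv2.imread("pics/w_last.png")
cv2.imwrite("pics/fin.png",cv2.resize(np.hstack([a,cv2.resize(b,(789,592))]),(800,343)))
cv2.imwrite("pics/fin.png",np.hstack([cv2.resize(a,(360,360)),cv2.resize(b,(440,330))[:330] if 0 else cv2.copyMakeBorder(cv2.resize(b,(440,330)),0,30,0,0,0)]))
E
```

```text
[444.20801736  67.14884309 220.20487577] [-0.16802287  0.25610032 -1.09183087] [ 5.140e-01  5.800e-02 -3.720e-01  1.000e-03 -1.130e+00  1.166e+00]
TCP board -121.61698126439407 0.7511801487899832
tip L min z 267.5 x range [-131.8 -110.2] y [42.7 56.3]
tip R min z 267.4 x range [-131.8 -110. ] y [-55.5 -41.9]
15 22 [[-204.3, -58.8, 15.5], [-66.7, -0.3, 17.5], [34.3, 58.8, 19.4]]
plank 50 -180 0.0
plank 50 180 0.0
plank 130 -180 0.0
plank 130 180 0.0
rail 1 38.3999125375591
rail -1 38.62307310135812
```

View pics/fin.png

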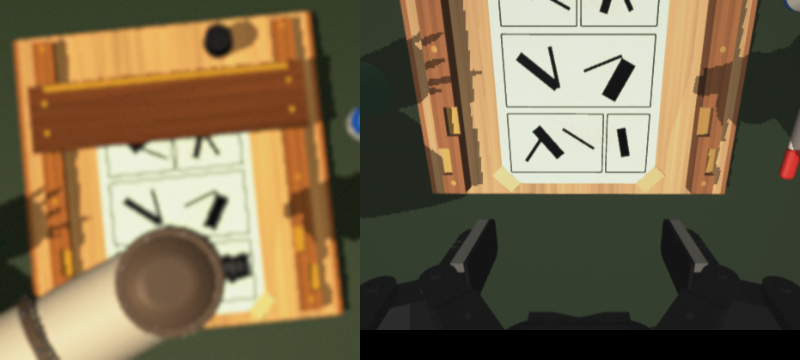

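The top view (left) shows the bridge square over the far place, rows 62–150, with the jar standing at (218,40). I'll check both ends' heights with the top and scene depth.

Run:
```python
from h import *
e=np.array([.994,.1085]);n=np.array([-e[1],e[0]]);c0=np.array([565.2,79.6])
for name in("top","scene"):
    c=arm.get_calibration(name);K,R,t=(np.array(c[k]) for k in("camera_matrix","R","t"))
    def pts(d):
        v,u=np.nonzero(d>0);P=(R.T@((np.linalg.inv(K)@np.stack([u,v,np.ones_like(u)]))*d[v,u]-t[:,None])).T
        b=P[:,:2]-c0;return np.stack([b@e,b@n,P[:,2]],1)
    Q=pts(arm.get_image(name)[1]);Q0=pts(np.load(f"{name}0.npy"))
    med=lambda Q,x0,x1,y0,y1:np.median(Q[(Q[:,0]>x0)&(Q[:,0]<x1)&(Q[:,1]>y0)&(Q[:,1]<y1)][:,2]).round(1)
    for y in((-170,-130),(-20,20),(130,170)):
        print(name,y,"now far/near half",med(Q,95,125,*y),med(Q,55,85,*y),"before",med(Q0,-35,0,*y),med(Q0,-75,-40,*y))
```

```text
top (-170, -130) now far/near half 58.1 58.3 before 66.2 66.3
top (-20, 20) now far/near half 57.6 58.3 before 66.4 66.3
top (130, 170) now far/near half 57.9 57.3 before 66.2 66.1
scene (-170, -130) now far/near half 57.5 57.6 before 65.8 66.3
scene (-20, 20) now far/near half 58.0 57.7 before 66.0 66.1
scene (130, 170) now far/near half 57.7 57.4 before 65.3 66.0
```

Both ends dropped the full 8 mm and the plank is level.

```bash
python3 -c "
from bench import arm
print(arm.job_done())"
```

```text
the job is handed in; nothing more can be done
None
```

The bridge is seated in the far pair of notches, and I handed the job in with the hand well clear, after about 12 s of the 32 s allowed. I pushed it about 125 mm along the rails with the two open fingertips.

- **Seating:** Two cameras show the plank top at 57–58 mm along its whole length, down from about 66 mm. That is the full 8 mm drop at both ends, and the plank is level.
- **Forces:** The highest push force I read was about 4 N, and force was near zero after the hand withdrew.
- **Other items:** In the last pictures the bridge looks square and the jar is still standing in place. I did not re-measure the bottle, pen or pot, but the arm passed well clear of them.
- **Page:** The fingertips stayed about 25 mm above it, by the depth readings.

**What disagreed:** The first push passed over the plank without touching it. By depth, the open fingertips sat about 47 mm above the reported TCP, where the description led me to expect 13 mm. I backed off, measured the tip height with the wrist camera, lowered the hand and pushed again.

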